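Stroke the lids of a weekly pill organiser shut

TASK

Close the seven open blue lids of the round pill organiser, one after another in the order of their dots from one to seven, by running the fingertips lightly round the ring of lids: begin beside the orange segment and go anticlockwise (seen from above), from each lid's hinge towards its raised edge, until all lids lie flat. Do not lift the organiser or push it out of its place, and leave the other things on the worktop alone.

Things in the scene. Friction and masses are not known exactly. Their poses are not given: they have to be found in the camera images.
- organiser: round white weekly pill organiser, 160 mm across, 0.5 kg, loose. Origin: centre of its underside, z up; +x points through the middle of the fixed orange segment. Anticlockwise from +x (seen from above), lid k covers 22.5+45(k-1) to 22.5+45k degrees, radius 29 to 79 mm (mid ring 56 mm; small lips reach 86 mm). Top of a shut lid: 33.3 mm above the underside; flat hub (radius 26 mm): 34 mm
- orange_segment (a point): point on top of the closed orange segment, mid width, at radius 56 mm, 33.3 mm above the organiser's underside. The segment spans 45 degrees and never moves; lid 1 follows it anticlockwise, lid 7 lies on its other side
- lid1 (a joint): angle of blue lid 1 (1 white dot), rad: 0 = shut flat, grows as it opens; starts at 0.4 to 0.8. Hinged on the radial line at its 22.5 degree edge (the orange segment side), 31.5 mm above the underside; open, it is a ramp rising anticlockwise. Turns easily (friction 0.004 N m), stays where left, no spring: tips passing anticlockwise at the shut height press it flat
- lid2 (a joint): angle of blue lid 2 (2 white dots), rad: 0 = shut flat, grows as it opens; starts at 0.4 to 0.8. Hinged on the radial line at its 67.5 degree edge (lid 1 side), 31.5 mm above the underside; open, it is a ramp rising anticlockwise. Turns easily (friction 0.004 N m), stays where left, no spring: tips passing anticlockwise at the shut height press it flat
- lid3 (a joint): angle of blue lid 3 (3 white dots), rad: 0 = shut flat, grows as it opens; starts at 0.4 to 0.8. Hinged on the radial line at its 112.5 degree edge (lid 2 side), 31.5 mm above the underside; open, it is a ramp rising anticlockwise. Turns easily (friction 0.004 N m), stays where left, no spring: tips passing anticlockwise at the shut height press it flat
- lid4 (a joint): angle of blue lid 4 (4 white dots), rad: 0 = shut flat, grows as it opens; starts at 0.4 to 0.8. Hinged on the radial line at its 157.5 degree edge (lid 3 side), 31.5 mm above the underside; open, it is a ramp rising anticlockwise. Turns easily (friction 0.004 N m), stays where left, no spring: tips passing anticlockwise at the shut height press it flat
- lid5 (a joint): angle of blue lid 5 (5 white dots), rad: 0 = shut flat, grows as it opens; starts at 0.4 to 0.8. Hinged on the radial line at its 202.5 degree edge (lid 4 side), 31.5 mm above the underside; open, it is a ramp rising anticlockwise. Turns easily (friction 0.004 N m), stays where left, no spring: tips passing anticlockwise at the shut height press it flat
- lid6 (a joint): angle of blue lid 6 (6 white dots), rad: 0 = shut flat, grows as it opens; starts at 0.4 to 0.8. Hinged on the radial line at its 247.5 degree edge (lid 5 side), 31.5 mm above the underside; open, it is a ramp rising anticlockwise. Turns easily (friction 0.004 N m), stays where left, no spring: tips passing anticlockwise at the shut height press it flat
- lid7 (a joint): angle of blue lid 7 (7 white dots), rad: 0 = shut flat, grows as it opens; starts at 0.4 to 0.8. Hinged on the radial line at its 292.5 degree edge (lid 6 side), 31.5 mm above the underside; open, it is a ramp rising anticlockwise. Turns easily (friction 0.004 N m), stays where left, no spring: tips passing anticlockwise at the shut height press it flat
- mug: speckled white stoneware mug, 78x114x100 mm, bystander; origin at the centre of its underside
- spice_jar: spice jar with a yellow cap, 42 mm across, 96 mm tall, bystander; origin at the centre of its underside
- salt: salt shaker with a grey top, 44 mm across, 90 mm tall, bystander; origin at the centre of its underside
- tin: low round food tin, 86 mm across, 40 mm tall, bystander; origin at the centre of its underside
- scoop: steel coffee scoop lying flat, 131 mm long, 24 mm high, bystander; origin at the centre of its underside
- teaspoon: steel teaspoon lying flat, 139 mm long, 10 mm high, bystander; origin at the centre of its underside
- notebook: purple shopping notebook lying flat, 148x109x14 mm, bystander; origin at the centre of its underside
- tea_light: tea light in a metal cup, 38 mm across, 15 mm tall, bystander; origin at the centre of its underside

How it is judged:
By the outcome, as a careful person would: the job done as asked, in the order asked, and still so for the second after the job is handed in, with the robot touching nothing.
It also fails if it takes over 56 s, if anything falls off the work surface, if the arm or the gripper's body presses on something with over 40 N, if the wrist force passes 120 N, or if a joint passes its speed limit or range.

ROBOT

A 7-joint arm with a two-finger parallel gripper is mounted at the origin on a cart in front of the work surface, level with it; the furniture and walls round the work are solid. World frame = base frame: x ahead of the robot, y to its left, z up, the work surface at z = 0. Lengths are in m, angles in rad, forces in N, time in s.
With the tool pointing down it reaches from about 0.4 to 0.875 m from the base axis. Payload 19.3 kg.
Tool frame: the origin (TCP) lies midway between the tips of the shut fingers; the grasp point (between the pads) lies 19 mm behind it; z points along the fingers, y is the line along which they close (so a half turn about z gives the same grasp; the last joint's range is limited). The gripper opens to 85 mm and grips with 20 to 120 N. Pads are 22 mm wide; open, the fingers measure 114 mm over their backs; the gripper's body (76 mm by 85 mm) begins 54 mm behind the grasp point. The pads swing forward as they close: fully open they stand 13 mm farther back than shut.
Start: joints at [1.103, 0.521, -0.036, 1.599, 0.021, 1.021, -0.113], TCP at [0.242, -0.576, 0.231] pointing down, gripper open.
Joint ranges: [-2.91, 2.91], [-0.3, 2.13], [-1.5, 1.42], [0.17, 2.43], [-1.26, 4.41], [0.16, 1.93], [-2.52, 2.52]. Speed limits (rad/s): [1.89, 1.89, 2.39, 2.39, 3.01, 3.01, 3.01].

INTERFACE

Orientations are given as [roll, pitch, yaw] about the fixed x, y, z axes, in that order (R = Rz(yaw) Ry(pitch) Rx(roll)).
In Python, from workcell import * gives the robot as it stands. The module is installed in compiled form; this text tells all that it offers.
- The arm moves only by the tool play_rows, never from a script. Its argument "deltas" is a list of rows, each a list of 7 numbers: the shift along the tool's x, y, z in units of 500 mm (1.0 is 500 mm), then the turn, a rotation vector about the tool's x, y, z in units of 120 degrees (1.0 is 120 degrees), then the closure, from 0 (fully open) to 1 (shut). A call has 1 to 10 rows; each row is the pose to reach, as a shift and turn from the pose commanded when the call began, along the tool's axes at that moment; what a row does not reach only later rows make up. A row lasts 1/10 s, in which the tool goes at most 50 mm and 8.59 degrees, less where a joint would pass 70% of its speed; a pose out of reach is approached as far as the arm can. A call with a number of a shift or a turn outside -1 to 1 is refused whole. A call with a gripper value outside its range is refused whole. The fingers move at their own pace and stop on an object; "newtons" is the grip in N (left out, the last holds). Time passes only in rows, so rows that repeat a pose let the fingers close. It gives the time, the measured TCP pose, the force, the opening and the grip force at its end, in the units of the state.
- observe(): the state, without advancing time (a new reading comes with each control period).
- grab_frame(name): name is "scene" or "side" or "wrist"; returns the picture (384x512x3 uint8, red, green, blue); there is no depth.
- get_calibration(name): a dict with "fovy" (degrees; the focal length in pixels is half the picture's height over the tangent of half this angle, whatever the lens; pixels are square), "cx", "cy" (the principal point, pixels), "xyz" and "rotation" of the camera in the world. Camera axes: x right, y down, z forward; pixel columns grow to the right and rows downward; lengths in m; the calibration is good to about 2 mm. A picture is of the moment at which its call begins: read the wrist's pose just before it. get_calibration takes no time and is no camera call; for the wrist camera it gives the pose at the moment of the call.
- job_done(): hands the job in; it is judged then, once.
The state is a dict: "clock": time; "qpos": joint angles; "qd": joint speeds; "joint_efforts": joint torques, N m; "position": TCP position; "tool_rot": TCP orientation; "force": force on the tool from outside, world axes, zero at the start; "moment": the same for the moment, N m; "grip_width": finger opening in m; "finger_force": force on a finger pad.
Only numpy, scipy, OpenCV 4.12 (cv2) and the standard library are available. Lean on these libraries where they do the work, as an engineer would, in place of code of your own. Each camera call takes 0.05 s, during which the arm holds its last target. There are 200 camera calls.

## Working session

There is one attempt and no reset: what is moved stays moved. The work goes in short steps, Python scripts to look and compute and a tool call to move; the robot and the scene stay as the last step left them, time stands still between calls to the robot, and variables do not carry over. Pictures are saved under pics/ and viewed, at most 10 in all, crops included, and the job is handed in when it is done.

Besides the shell and the picture viewer there is one more tool, called as name(argument=value, ...) on one line, values as JSON. play_rows: Moves the arm, as the interface text tells. Its arguments: {"type":"object","properties":{"deltas":{"type":"array"},"newtons":{"type":"number"}},"required":["deltas"]}

```bash
mkdir -p pics; python3 - <<'E'
from workcell import *
import cv2,numpy as np
s=observe();print(s['clock'],s['position'],s['tool_rot'],s['grip_width'])
ims=[]
for n in ("scene","side"):
    c=get_calibration(n);print(n,c)
    im=grab_frame(n);cv2.imwrite(f"pics/{n}0.png",im[:,:,::-1]);
E
```

```text
0.0 [ 0.24195132 -0.5758925   0.23071688] [-3.14042385e+00  8.63308414e-05  3.97796783e-01] 0.08518190007353092
scene {'fovy': 56.48119779320958, 'cx': 254.58241816723844, 'cy': 184.11691691718528, 'xyz': array([-0.09314654,  0.64590348,  0.62767721]), 'rotation': array([-2.09675275, -0.01907773, -2.36543393])}
side {'fovy': 55.38383142532373, 'cx': 257.73421858631076, 'cy': 193.81718812878876, 'xyz': array([0.06105912, 0.68939753, 0.70212395]), 'rotation': array([-2.20149814, -0.02280222, -2.52530354])}
```

View pics/scene0.png

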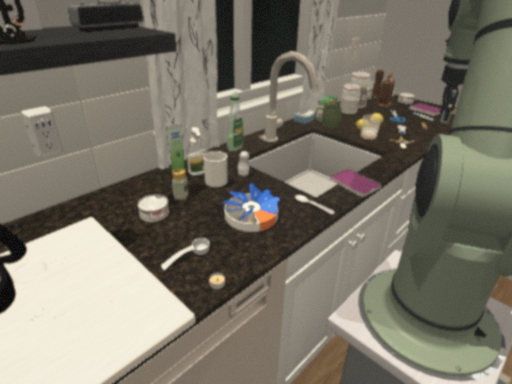

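View pics/side0.png

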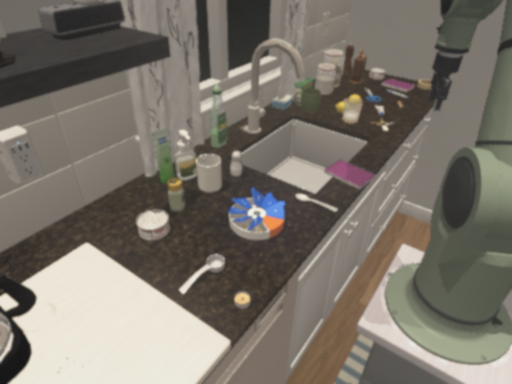

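Scene: the organiser is at about (252,209), orange at about (266,214). Side: hub at about (258,212), orange at (275,225). The mug, salt and spice jar are behind it, with the teaspoon to its right.

```bash
cat > h.py <<'E'
from workcell import *
import cv2,numpy as np
from scipy.spatial.transform import Rotation as R
def ray(c,u,v):
    f=192/np.tan(np.radians(c['fovy'])/2)
    return R.from_euler('xyz',c['rotation']).apply([(u-c['cx'])/f,(v-c['cy'])/f,1])
def onz(c,u,v,z):
    d=ray(c,u,v);return c['xyz']+d*(z-c['xyz'][2])/d[2]
def proj(c,P):
    f=192/np.tan(np.radians(c['fovy'])/2)
    q=R.from_euler('xyz',c['rotation']).inv().apply(np.asarray(P)-c['xyz']);return q[...,:2]/q[...,2:]*f+[c['cx'],c['cy']]
def blob(im,lo,hi,box=None):
    m=cv2.inRange(cv2.cvtColor(im,cv2.COLOR_RGB2HSV),lo,hi)
    n,l,st,ce=cv2.connectedComponentsWithStats(m)
    o=np.argsort(-st[1:,4])[:3]+1
    return [(st[i].tolist(),ce[i].round(1).tolist()) for i in o]
E
python3 - <<'E'
from h import *
for n in("scene","side"):
    im=cv2.imread(f"pics/{n}0.png")[:,:,::-1].copy();c=get_calibration(n)
    b=blob(im,(4,150,120),(18,255,255));print(b)
    print('orange',onz(c,*b[0][1],.0333))
    u,v={'scene':(252,212),'side':(258,214)}[n]
    print('hub',onz(c,u,v,.034))
    for p in {'scene':[(300,197),(333,211),(243,170),(215,185),(180,198),(153,219),(217,285),(200,250)],'side':[(300,197),(337,209)]}[n]:print(p,onz(c,*p,0).round(3))
    cv2.imwrite(f"pics/c{n}.png",cv2.resize(im[165:255,200:310,::-1],None,fx=5,fy=5,interpolation=cv2.INTER_CUBIC))
E
```

```text
[([255, 211, 20, 19, 226], [265.2, 219.3])]
orange [0.45620664 0.02713865 0.0333    ]
hub [0.50709351 0.0290498  0.034     ]
(300, 197) [ 0.493 -0.182  0.   ]
(333, 211) [ 0.37  -0.192  0.   ]
(243, 170) [ 0.76  -0.178  0.   ]
(215, 185) [ 0.746 -0.03   0.   ]
(180, 198) [0.761 0.106 0.   ]
(153, 219) [0.72  0.231 0.   ]
(217, 285) [0.386 0.266 0.   ]
(200, 250) [0.513 0.218 0.   ]
[([264, 217, 19, 19, 198], [273.3, 224.5])]
orange [0.45979863 0.02503615 0.0333    ]
hub [0.52005367 0.01370805 0.034     ]
(300, 197) [ 0.485 -0.173  0.   ]
(337, 209) [ 0.361 -0.188  0.   ]
```

View pics/cside.png

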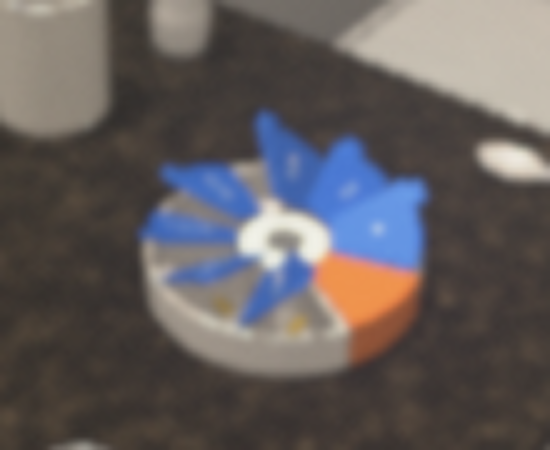

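Lid 1 is to the right of the orange segment in the picture, so the order runs anticlockwise as described. The centre is near (0.51, 0.02). I'll move above it for a close look, closing the fingers and turning to yaw 90° on the way.

play_rows(deltas=[[0.07, -0.07, -0.01, 0, 0, -0.04, 1], [0.14, -0.14, -0.02, 0, 0, -0.08, 1], [0.21, -0.2, -0.04, 0, 0, -0.12, 1], [0.28, -0.27, -0.04, 0, 0, -0.16, 1], [0.35, -0.34, -0.04, 0, 0, -0.2, 1], [0.42, -0.4, -0.04, 0, 0, -0.24, 1], [0.49, -0.47, -0.04, 0, 0, -0.28, 1], [0.56, -0.54, -0.04, 0, 0, -0.32, 1], [0.63, -0.6, -0.04, 0, 0, -0.36, 1], [0.7, -0.67, -0.04, 0, 0, -0.4, 1]], newtons=20)

```text
clock: 1.1
position: [0.4354, -0.1303, 0.2514]
tool_rot: [3.141, 0.0, 1.238]
force: [0.8, -1.3, 0.7]
grip_width: -0.0001
finger_force: 0.0
```

```bash
cat > go.py <<'E'
from h import *
import sys
# delta from the present pose to world x y z yaw, in move units
s=observe();a=list(map(float,sys.argv[1:5]))
Rt=R.from_euler('xyz',s['tool_rot']);Rg=R.from_euler('xyz',[np.pi,0,a[3]])
print(s['clock'],s['position'].round(4),s['tool_rot'].round(4),s['force'].round(2),s['grip_width'])
print((Rt.inv().apply(np.array(a[:3])-s['position'])/.5).round(4),((Rt.inv()*Rg).as_rotvec()/np.radians(120)).round(4))
E
python3 go.py .5 .02 .25 1.5708
```

```text
1.1 [ 0.4354 -0.1303  0.2514] [3.1413e+00 2.0000e-04 1.2383e+00] [ 0.83 -1.26  0.66] -5.0179680680962355e-05
[0.3262 0.024  0.0026] [ 1.000e-04  1.000e-04 -1.587e-01]
```

play_rows(deltas=[[0.08, 0.005, 0, 0, 0, -0.04, 1], [0.16, 0.01, 0, 0, 0, -0.08, 1], [0.24, 0.017, 0, 0, 0, -0.12, 1], [0.3, 0.022, 0, 0, 0, -0.15, 1], [0.326, 0.024, 0.003, 0, 0, -0.1587, 1], [0.326, 0.024, 0.003, 0, 0, -0.1587, 1], [0.326, 0.024, 0.003, 0, 0, -0.1587, 1]])

```text
clock: 1.8
position: [0.4995, 0.0172, 0.2495]
tool_rot: [-3.141, 0.0, 1.566]
force: [0.2, -1.0, -0.1]
grip_width: -0.0002
finger_force: 0.0
```

```bash
python3 - <<'E'
from h import *
s=observe();c=get_calibration("wrist");im=grab_frame("wrist");print(s['position'],s['tool_rot'],s['force'],c)
cv2.imwrite("pics/w1.png",im[:,:,::-1]);np.savez("w1.npz",**c)
b=blob(im,(4,150,120),(18,255,255));print(b,onz(c,*b[0][1],.0333))
E
```

```text
[0.49954962 0.01724622 0.24949647] [-3.14074132e+00  4.74308586e-04  1.56633333e+00] [ 0.21581812 -0.99533017 -0.07314439] {'fovy': 66.37846673094744, 'cx': 251.38142186474082, 'cy': 191.71516956862573, 'xyz': array([0.49949902, 0.08931126, 0.39278303]), 'rotation': array([ 2.85815876e+00,  2.59772927e-04, -4.10783851e-03])}
[([209, 139, 8, 48, 49], [210.4, 162.8]), ([244, 177, 1, 1, 1], [244.0, 177.0]), ([250, 176, 1, 1, 1], [250.0, 176.0])] [0.44830984 0.02215509 0.0333    ]
```

View pics/w1.png

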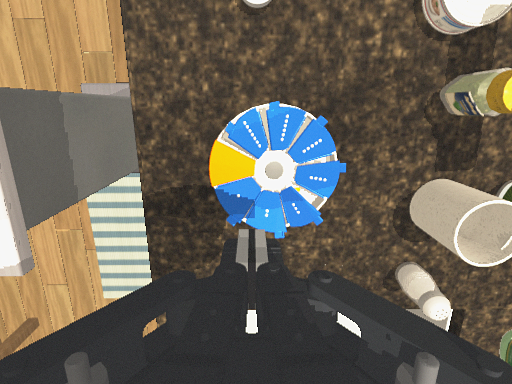

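Wrist view: hub at (274,171), orange segment around (232,163), lid 1 lower left, with lids 2–7 running anticlockwise from it. I'll measure the hub hole and the orange segment.

```bash
python3 - <<'E'
from h import *
c=dict(np.load("w1.npz"));im=cv2.imread("pics/w1.png")[:,:,::-1].copy()
b=blob(im,(15,180,150),(30,255,255))
b=[x for x in b if 200<x[1][0]<250][0];print(b)
o=onz(c,*b[1],.0333);
hsv=cv2.cvtColor(im,cv2.COLOR_RGB2HSV)
roi=(hsv[...,1]<40)&(hsv[...,2]>215);m=np.zeros(roi.shape,np.uint8);m[145:197,250:300]=roi[145:197,250:300]
n,l,st,ce=cv2.connectedComponentsWithStats(m);i=1+np.argmax(st[1:,4]);print(st[i],ce[i])
k=cv2.findContours((l==i).astype(np.uint8),0,2)[0];hull=cv2.convexHull(k[0]);(u,v),r=cv2.minEnclosingCircle(hull);print('circ',u,v,r)
h=onz(c,u,v,.034);h2=onz(c,274,171,.034)
print(o,h,h2,np.linalg.norm(o-h),np.degrees(np.arctan2(*(o-h)[1::-1])), 'r_mm',np.linalg.norm(onz(c,u+r,v,.034)-h))
f=im[90:250,190:360,::-1];cv2.imwrite("pics/w1c.png",cv2.resize(f,None,fx=3.5,fy=3.5))
E
```

```text
([209, 140, 46, 46, 1377], [228.2, 164.4])
[ 252  148   47   44 1179] [274.90415606 170.13146735]
circ 276.9513244628906 171.52655029296875 25.544715881347656
[0.47033051 0.02005371 0.0333    ] [0.53099735 0.01092291 0.034     ] [0.52730227 0.01160858 0.034     ] 0.061354105079985954 171.44080996382897 r_mm 0.03188036445597374
```

View pics/w1c.png

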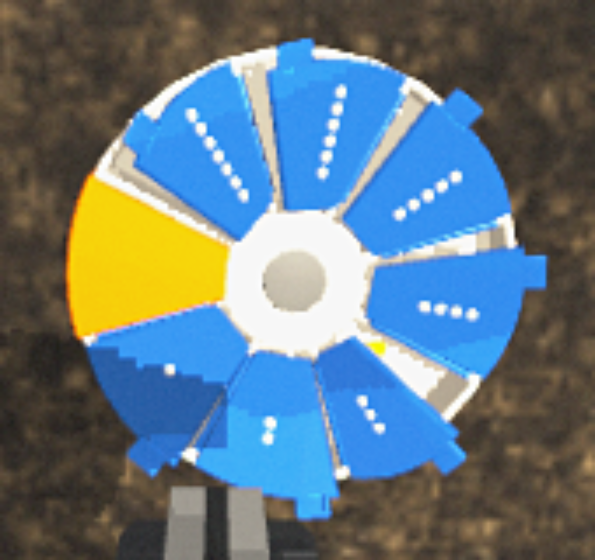

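```bash
python3 go.py .4715 .0198 .040 1.5708
```

```text
1.85 [0.4996 0.0169 0.2496] [-3.1410e+00  6.0000e-04  1.5656e+00] [ 0.1  -0.61 -0.04] -1.922985520799344e-06
[ 0.0058 -0.0559  0.4193] [-0.0003  0.0003 -0.0025]
```

play_rows(deltas=[[0.003, -0.03, 0.06, 0, 0, 0, 1], [0.006, -0.056, 0.14, 0, 0, 0, 1], [0.006, -0.056, 0.22, 0, 0, 0, 1], [0.006, -0.056, 0.29, 0, 0, 0, 1], [0.006, -0.056, 0.35, 0, 0, 0, 1], [0.006, -0.056, 0.39, 0, 0, 0, 1], [0.006, -0.056, 0.41, 0, 0, 0, 1], [0.006, -0.056, 0.4193, 0, 0, 0, 1], [0.006, -0.056, 0.4193, 0, 0, 0, 1], [0.006, -0.056, 0.4193, 0, 0, 0, 1]])

```text
clock: 2.85
position: [0.4725, 0.0211, 0.041]
tool_rot: [3.14, 0.0, 1.567]
force: [0.6, 0.3, 0.1]
grip_width: -0.0001
finger_force: 0.0
```

```bash
python3 - <<'E'
from h import *
s=observe();print(s['position'],s['tool_rot'],s['force'])
im=grab_frame("side");c=get_calibration("side")
print(proj(c,s['position']))
cv2.imwrite("pics/s2.png",cv2.resize(im[150:260,190:320,::-1],None,fx=5,fy=5,interpolation=cv2.INTER_CUBIC))
E
```

```text
[0.47246431 0.02105702 0.04100576] [3.14036553e+00 7.44856599e-05 1.56741853e+00] [0.57040915 0.31209185 0.10190225]
[270.43078009 219.87686821]
```

View pics/s2.png

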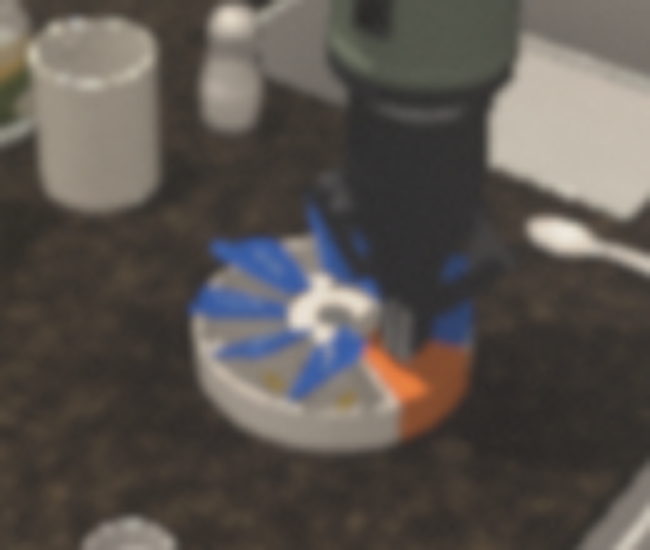

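The tips are just above the orange segment and the lids are undisturbed. Next I feel down for contact.

play_rows(deltas=[[-0.002, -0.002, 0.004, 0, 0, 0, 1], [-0.002, -0.002, 0.008, 0, 0, 0, 1], [-0.002, -0.002, 0.01, 0, 0, 0, 1], [-0.002, -0.002, 0.01, 0, 0, 0, 1], [-0.002, -0.002, 0.01, 0, 0, 0, 1]])

```text
clock: 3.4
position: [0.471, 0.0203, 0.0351]
tool_rot: [-3.141, -0.0, 1.568]
force: [-0.1, 0.0, 0.1]
grip_width: -0.0001
finger_force: 0.0
```

play_rows(deltas=[[0, 0, 0.001, 0, 0, 0, 1], [0, 0, 0.002, 0, 0, 0, 1], [0, 0, 0.002, 0, 0, 0, 1]])

```text
clock: 3.7
position: [0.4709, 0.0203, 0.0341]
tool_rot: [-3.141, -0.0, 1.568]
force: [0.0, 0.2, 0.6]
grip_width: -0.0001
finger_force: 0.0
```

play_rows(deltas=[[0, 0, 0.001, 0, 0, 0, 1], [0, 0, 0.001, 0, 0, 0, 1]])

```text
clock: 3.9
position: [0.4709, 0.0203, 0.0336]
tool_rot: [-3.142, -0.0, 1.568]
force: [0.0, -0.5, -0.7]
grip_width: 0.0
finger_force: 0.0
```

play_rows(deltas=[[0, 0, 0.0006, 0, 0, 0, 1], [0, 0, 0.0006, 0, 0, 0, 1]])

```text
clock: 4.1
position: [0.471, 0.0203, 0.0334]
tool_rot: [3.142, 0.0, 1.568]
force: [-0.5, -0.5, 2.7]
grip_width: -0.0001
finger_force: 0.8
```

play_rows(deltas=[[0, 0, 0.0006, 0, 0, 0, 1], [0, 0, 0.0006, 0, 0, 0, 1]])

```text
clock: 4.3
position: [0.471, 0.0203, 0.0333]
tool_rot: [3.141, 0.0, 1.568]
force: [-2.2, -0.9, 10.1]
grip_width: -0.0002
finger_force: 5.4
```

Contact is at 0.0333 m as expected. I'll ease off 0.4 mm and list the ring waypoints.

```bash
python3 - <<'E'
import numpy as np
a0=171.6
for k in range(8):
    a=np.radians(a0+45*k+np.arange(0,46,5 if 0 else 4.5));p=np.c_[np.sin(a),np.cos(a)]*.056/.5
    print(k,(p[1:]-p[0]).round(3).tolist())
E
```

```text
0 [[-0.009, -0.001], [-0.018, -0.001], [-0.026, -0.001], [-0.035, 0.0], [-0.044, 0.002], [-0.052, 0.005], [-0.06, 0.008], [-0.068, 0.012], [-0.076, 0.016], [-0.083, 0.021]]
1 [[-0.007, 0.006], [-0.013, 0.012], [-0.019, 0.018], [-0.025, 0.025], [-0.029, 0.032], [-0.034, 0.04], [-0.037, 0.048], [-0.04, 0.056], [-0.042, 0.065], [-0.044, 0.074]]
2 [[-0.001, 0.009], [-0.001, 0.018], [-0.001, 0.026], [0.0, 0.035], [0.002, 0.044], [0.005, 0.052], [0.008, 0.06], [0.012, 0.068], [0.016, 0.076], [0.021, 0.083]]
3 [[0.006, 0.007], [0.012, 0.013], [0.018, 0.019], [0.025, 0.025], [0.032, 0.029], [0.04, 0.034], [0.048, 0.037], [0.056, 0.04], [0.065, 0.042], [0.074, 0.044]]
4 [[0.009, 0.001], [0.018, 0.001], [0.026, 0.001], [0.035, -0.0], [0.044, -0.002], [0.052, -0.005], [0.06, -0.008], [0.068, -0.012], [0.076, -0.016], [0.083, -0.021]]
5 [[0.007, -0.006], [0.013, -0.012], [0.019, -0.018], [0.025, -0.025], [0.029, -0.032], [0.034, -0.04], [0.037, -0.048], [0.04, -0.056], [0.042, -0.065], [0.044, -0.074]]
6 [[0.001, -0.009], [0.001, -0.018], [0.001, -0.026], [-0.0, -0.035], [-0.002, -0.044], [-0.005, -0.052], [-0.008, -0.06], [-0.012, -0.068], [-0.016, -0.076], [-0.021, -0.083]]
7 [[-0.006, -0.007], [-0.012, -0.013], [-0.018, -0.019], [-0.025, -0.025], [-0.032, -0.029], [-0.04, -0.034], [-0.048, -0.037], [-0.056, -0.04], [-0.065, -0.042], [-0.074, -0.044]]
```

play_rows(deltas=[[-0.009, -0.001, -0.0008, 0, 0, 0, 1], [-0.018, -0.001, -0.0008, 0, 0, 0, 1], [-0.026, -0.001, -0.0008, 0, 0, 0, 1], [-0.035, 0, -0.0008, 0, 0, 0, 1], [-0.044, 0.002, -0.0008, 0, 0, 0, 1], [-0.052, 0.005, -0.0008, 0, 0, 0, 1], [-0.06, 0.008, -0.0008, 0, 0, 0, 1], [-0.068, 0.012, -0.0008, 0, 0, 0, 1], [-0.076, 0.016, -0.0008, 0, 0, 0, 1], [-0.083, 0.021, -0.0008, 0, 0, 0, 1]])

```text
clock: 5.3
position: [0.4815, -0.0216, 0.0334]
tool_rot: [-3.142, 0.0, 1.568]
force: [0.0, -0.2, 0.5]
grip_width: -0.0001
finger_force: 0.0
```

```bash
python3 - <<'E'
from h import *
s=observe();print(s['position'],s['force'])
c=get_calibration("wrist");im=grab_frame("wrist");
b=[x for x in blob(im,(15,180,150),(30,255,255))];print(b)
for x in b:print(onz(c,*x[1],.0333))
im2=grab_frame("side")[150:260,190:320,::-1]
cv2.imwrite("pics/x3.png",np.hstack([cv2.resize(im[:,:,::-1],(400,300)),cv2.resize(im2,(355,300),interpolation=cv2.INTER_CUBIC)]))
E
```

```text
[ 0.48151726 -0.02164739  0.03343287] [ 0.0106438  -0.15641646  0.51510712]
[([181, 107, 116, 114, 8621], [229.9, 168.9]), ([363, 219, 25, 10, 127], [374.1, 223.3]), ([393, 114, 9, 11, 48], [396.5, 117.7])]
[0.47055607 0.02051713 0.0333    ]
[ 0.54566751 -0.00880607  0.0333    ]
[0.5501495  0.04503215 0.0333    ]
```

View pics/x3.png

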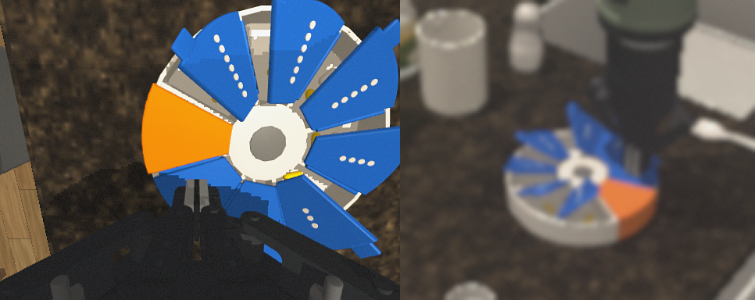

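Wrist and side views: the tips are on lid 1, which is pressed down, and the orange segment hasn't moved (0.4706, 0.0205). Forces are under 1 N, so I continue.

play_rows(deltas=[[-0.007, 0.006, 0, 0, 0, 0, 1], [-0.013, 0.012, 0, 0, 0, 0, 1], [-0.019, 0.018, 0, 0, 0, 0, 1], [-0.025, 0.025, 0, 0, 0, 0, 1], [-0.029, 0.032, 0, 0, 0, 0, 1], [-0.034, 0.04, 0, 0, 0, 0, 1], [-0.037, 0.048, 0, 0, 0, 0, 1], [-0.04, 0.056, 0, 0, 0, 0, 1], [-0.042, 0.065, 0, 0, 0, 0, 1], [-0.044, 0.074, 0, 0, 0, 0, 1]])

```text
clock: 6.4
position: [0.5187, -0.0434, 0.0334]
tool_rot: [-3.142, -0.0, 1.568]
force: [-0.0, 0.6, 0.3]
grip_width: -0.0003
finger_force: 0.0
```

```bash
python3 - <<'E'
from h import *
s=observe();print(s['position'],s['force'])
c=get_calibration("wrist");im=grab_frame("wrist");
b=[x for x in blob(im,(8,180,150),(30,255,255))];print(b[0],onz(c,*b[0][1],.0333))
im2=grab_frame("side")[150:260,190:320,::-1]
cv2.imwrite("pics/x4.png",np.hstack([cv2.resize(im[:,:,::-1],(400,300)),cv2.resize(im2,(355,300),interpolation=cv2.INTER_CUBIC)]))
E
```

```text
[ 0.51866954 -0.04341014  0.03344209] [-0.02797463  0.60590786  0.30861323]
([100, 57, 121, 127, 9866], [151.0, 125.1]) [0.47054374 0.02015124 0.0333    ]
```

View pics/x4.png

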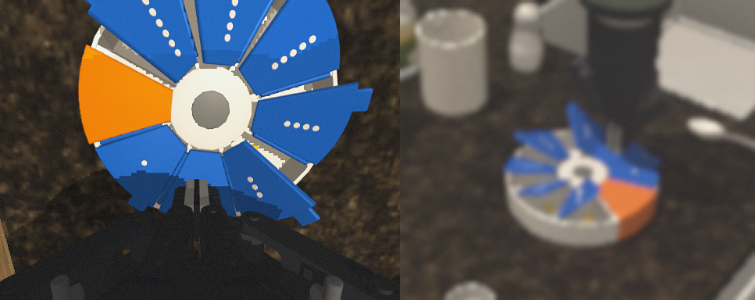

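Lid 1 lies flat, the tips are on lid 2, and the organiser hasn't moved. On to lid 3.

play_rows(deltas=[[-0.001, 0.009, 0, 0, 0, 0, 1], [-0.001, 0.018, 0, 0, 0, 0, 1], [-0.001, 0.026, 0, 0, 0, 0, 1], [0, 0.035, 0, 0, 0, 0, 1], [0.002, 0.044, 0, 0, 0, 0, 1], [0.005, 0.052, 0, 0, 0, 0, 1], [0.008, 0.06, 0, 0, 0, 0, 1], [0.012, 0.068, 0, 0, 0, 0, 1], [0.016, 0.076, 0, 0, 0, 0, 1], [0.021, 0.083, 0, 0, 0, 0, 1]])

```text
clock: 7.5
position: [0.5602, -0.0327, 0.0334]
tool_rot: [3.141, -0.0, 1.568]
force: [-0.5, 0.4, -0.0]
grip_width: 0.0
finger_force: 0.0
```

play_rows(deltas=[[0.006, 0.007, 0, 0, 0, 0, 1], [0.012, 0.013, 0, 0, 0, 0, 1], [0.018, 0.019, 0, 0, 0, 0, 1], [0.025, 0.025, 0, 0, 0, 0, 1], [0.032, 0.029, 0, 0, 0, 0, 1], [0.04, 0.034, 0, 0, 0, 0, 1], [0.048, 0.037, 0, 0, 0, 0, 1], [0.056, 0.04, 0, 0, 0, 0, 1], [0.065, 0.042, 0, 0, 0, 0, 1], [0.074, 0.044, 0, 0, 0, 0, 1]])

```text
clock: 8.5
position: [0.582, 0.0044, 0.0334]
tool_rot: [-3.142, -0.0, 1.568]
force: [0.6, 0.2, 0.2]
grip_width: 0.0003
finger_force: 0.0
```

```bash
python3 - <<'E'
from h import *
s=observe();print(s['position'],s['force'])
c=get_calibration("wrist");im=grab_frame("wrist");
b=[x for x in blob(im,(8,180,150),(30,255,255))];print(b[0],onz(c,*b[0][1],.0333))
im2=grab_frame("side")[150:260,190:320,::-1]
cv2.imwrite("pics/x5.png",np.hstack([cv2.resize(im[:,:,::-1],(400,300)),cv2.resize(im2,(355,300),interpolation=cv2.INTER_CUBIC)]))
E
```

```text
[0.581967   0.00439102 0.03344164] [0.57446989 0.24190361 0.1769869 ]
([0, 180, 107, 93, 6385], [45.0, 227.2]) [0.47278145 0.01547407 0.0333    ]
```

View pics/x5.png

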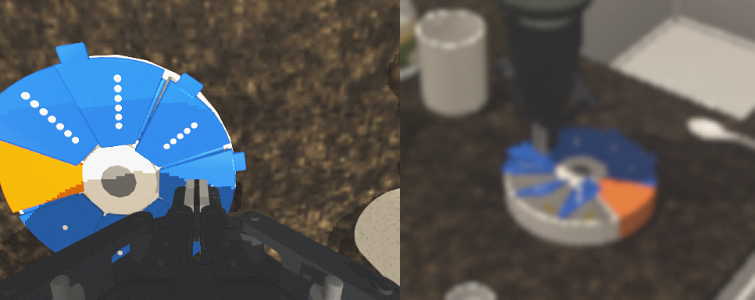

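Lids 1–3 lie flat and the tips are on lid 4. The orange blob is clipped at the left edge of the picture, so its shifted position means nothing. I continue with lids 5 to 7.

play_rows(deltas=[[0.009, 0.001, 0, 0, 0, 0, 1], [0.018, 0.001, 0, 0, 0, 0, 1], [0.026, 0.001, 0, 0, 0, 0, 1], [0.035, 0, 0, 0, 0, 0, 1], [0.044, -0.002, 0, 0, 0, 0, 1], [0.052, -0.005, 0, 0, 0, 0, 1], [0.06, -0.008, 0, 0, 0, 0, 1], [0.068, -0.012, 0, 0, 0, 0, 1], [0.076, -0.016, 0, 0, 0, 0, 1], [0.083, -0.021, 0, 0, 0, 0, 1]])

```text
clock: 9.6
position: [0.5713, 0.0459, 0.0334]
tool_rot: [-3.142, -0.0, 1.568]
force: [-0.2, 0.3, 0.3]
grip_width: 0.0003
finger_force: 0.0
```

play_rows(deltas=[[0.007, -0.006, 0, 0, 0, 0, 1], [0.013, -0.012, 0, 0, 0, 0, 1], [0.019, -0.018, 0, 0, 0, 0, 1], [0.025, -0.025, 0, 0, 0, 0, 1], [0.029, -0.032, 0, 0, 0, 0, 1], [0.034, -0.04, 0, 0, 0, 0, 1], [0.037, -0.048, 0, 0, 0, 0, 1], [0.04, -0.056, 0, 0, 0, 0, 1], [0.042, -0.065, 0, 0, 0, 0, 1], [0.044, -0.074, 0, 0, 0, 0, 1]])

```text
clock: 10.6
position: [0.5342, 0.0676, 0.0334]
tool_rot: [-3.141, -0.0, 1.568]
force: [-0.1, -0.4, -0.8]
grip_width: -0.0002
finger_force: 0.0
```

play_rows(deltas=[[0.001, -0.009, 0, 0, 0, 0, 1], [0.001, -0.018, 0, 0, 0, 0, 1], [0.001, -0.026, 0, 0, 0, 0, 1], [0, -0.035, 0, 0, 0, 0, 1], [-0.002, -0.044, 0, 0, 0, 0, 1], [-0.005, -0.052, 0, 0, 0, 0, 1], [-0.008, -0.06, 0, 0, 0, 0, 1], [-0.012, -0.068, 0, 0, 0, 0, 1], [-0.016, -0.076, 0, 0, 0, 0, 1], [-0.021, -0.083, 0, 0, 0, 0, 1]])

```text
clock: 11.6
position: [0.4927, 0.057, 0.0334]
tool_rot: [-3.141, 0.0, 1.568]
force: [-0.7, -0.3, -0.7]
grip_width: 0.0003
finger_force: 0.0
```

play_rows(deltas=[[-0.006, -0.007, 0, 0, 0, 0, 1], [-0.012, -0.013, 0, 0, 0, 0, 1], [-0.018, -0.019, 0, 0, 0, 0, 1], [-0.025, -0.025, 0, 0, 0, 0, 1], [-0.032, -0.029, 0, 0, 0, 0, 1], [-0.04, -0.034, 0, 0, 0, 0, 1], [-0.048, -0.037, 0, 0, 0, 0, 1], [-0.056, -0.04, 0, 0, 0, 0, 1], [-0.06, -0.041, 0, 0, 0, 0, 1], [-0.06, -0.041, 0, 0, 0, 0, 1]])

```text
clock: 12.6
position: [0.4725, 0.0269, 0.0335]
tool_rot: [-3.142, 0.0, 1.567]
force: [-0.4, 0.5, -0.1]
grip_width: 0.0001
finger_force: 0.0
```

play_rows(deltas=[[0, 0, -0.02, 0, 0, 0, 1], [0, 0, -0.08, 0, 0, 0, 1], [0, 0, -0.16, 0, 0, 0, 1], [0, 0.02, -0.24, 0, 0, 0, 1], [0, 0.04, -0.32, 0, 0, 0, 1], [-0.04, 0.06, -0.36, 0, 0, 0, 1], [-0.06, 0.06, -0.38, 0, 0, 0, 1], [-0.06, 0.06, -0.38, 0, 0, 0, 1], [-0.06, 0.06, -0.38, 0, 0, 0, 1]])

```text
clock: 13.5
position: [0.5021, -0.0023, 0.2235]
tool_rot: [3.142, -0.0, 1.568]
force: [0.5, 0.4, -0.2]
grip_width: -0.0
finger_force: 0.0
```

```bash
python3 - <<'E'
from h import *
s=observe();print(s['position'],s['force'])
c=get_calibration("wrist");im=grab_frame("wrist");
b=[x for x in blob(im,(8,180,150),(30,255,255))];print(b[0],onz(c,*b[0][1],.0333))
im2=grab_frame("side")[150:260,190:320,::-1]
cv2.imwrite("pics/x6.png",np.hstack([cv2.resize(im[50:290,140:400,::-1],(400,369)),cv2.resize(im2,(400,369),interpolation=cv2.INTER_CUBIC)]))
E
```

```text
[ 0.50208162 -0.00231767  0.22347766] [ 0.54790423  0.44339541 -0.24090619]
([203, 128, 50, 53, 1673], [223.3, 155.0]) [0.46977198 0.01646295 0.0333    ]
```

View pics/x6.png

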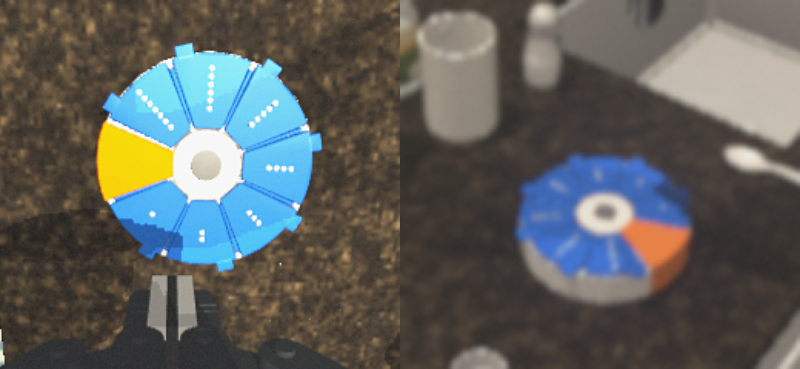

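All seven lids lie flat. One check that the organiser stayed in place, using the fixed side camera, then I hand it in.

```bash
python3 - <<'E'
from h import *
for n in("side","scene"): print(blob(grab_frame(n),(4,150,120),(18,255,255))[0])
s=observe();c=get_calibration("wrist");im=grab_frame("wrist")
b=blob(im,(15,180,150),(30,255,255))[0];print(b,onz(c,*b[1],.0333))
print(job_done())
E
```

```text
([263, 217, 21, 18, 186], [273.7, 223.2])
([256, 210, 20, 19, 209], [266.0, 218.2])
([203, 129, 50, 52, 1641], [224.0, 155.2]) [0.4703411 0.0165719 0.0333   ]
the job is handed in; nothing more can be done
None
```

All seven lids look flat in the final pictures, pressed shut in order from one to seven with the sweep force under about 1 N; the organiser shifted at most about 3 mm by camera, nothing else was touched, and the job was handed in at about 14 s.

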